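# Push a plane iron's edge out of the honing jig and clamp it

### The job

The plane iron lies drawn back on the ledge of the honing jig, its cutting edge out of reach of the stone. Push it along between the rails with your fingertips until its sharp end stands out about 25 mm past the end of the ledge, then press the clamp's blue lever down all the way so that the rubber foot holds the iron there. Only push the iron, never lift or tip it, and leave the other things on the bench where they are.

Things in the scene. Friction and masses are not known exactly. Their poses are not given: they have to be found in the camera images.
- jig: honing jig, fixed to the bench: wooden block, origin on the bench under the middle of its black ledge. x runs along the ledge to the end past which the edge must stand out (robot's right), y across it to the clamp (away from the robot), z up. Ledge 45 mm high, x -70 to +70 mm; brass rails along it, 7 mm high, 53 mm apart. Block y -36 to +86 mm; feet 26 mm high stand 22 mm out from it
- ledge_end (a point): middle of the ledge's end past which the edge must stand out, on the ledge's upper face; axes as the jig's
- plane_iron: loose flat slotted steel plate, 180 (x) x 50 (y) x 5 mm, 0.34 kg or so, bevel up, lying on the ledge between the rails with 3 mm of play. Origin in the middle of its underside; x points to the cutting edge, z up. Its blunt tail stands out past the ledge's other end by 45 to 70 mm at the start, about 15 mm when done, with free air under it. It slides with 1 to 4 N and stays where left
- iron_edge (a point): middle of the cutting edge (end of the bright ground bevel, 11 mm long), at the iron's underside, 90 mm from its origin; 5 to 30 mm short of the ledge's end at the start
- iron_tail (a point): middle of the blunt tail end face, half-way up, 90 mm from the origin the other way
- clamp_lever (a joint): toggle clamp's lever, rad: 0 = raised (open, at the start), 0.94 = pressed down to its stop (shut). It turns about a line along the jig's x through the jig's point (35, 70, 81) mm. Raised, it leans 0.9 rad up from the jig's +y; shut, it lies level along +y, 36 mm above the ledge. It stays where left and needs 2 to 8 N downwards at the grip. Pressing it down swings the arm down
- lever_grip (a point): middle of the lever's blue plastic grip (a round bar 13 mm thick, 50 mm long), 55 mm from the lever's axis on the lever's centre line
- clamp_arm: clamp's steel arm with sprung rubber foot, not to be handled; origin on its pivot, between steel cheeks at the jig's x 25 to 45, y 37 to 78 mm, up to 42 mm above the ledge. Open, it stands up, to 80 mm above the ledge, at the jig's y 0 to 60 mm; shut, it lies across the iron and the foot presses on it with about 6 N, 35 mm before the ledge's end
- slip_stone: reddish slim whetstone 26 x 150 x 14 mm lying on the bench in front of the jig; origin in the middle of its underside; leave it alone
- handle_blank: light wooden handle blank 25 x 132 x 25 mm on the bench; origin in the middle of its underside; leave it alone
- hammer: hammer with a wooden handle, 72 x 228 x 24 mm, lying along the right side of the bench; origin in the middle of its underside; leave it alone

How it is judged:
By the outcome, as a careful person would: the job done as asked, in the order asked, and still so for the second after the job is handed in, with the robot touching nothing.
It also fails if it takes over 45 s, if anything falls off the work surface, if the arm or the gripper's body presses on something with over 40 N, if the wrist force passes 120 N, or if a joint passes its speed limit or range.

### The arm

A 6-joint arm with a two-finger parallel gripper is mounted at the origin on a cart in front of the work surface, level with it; the furniture and walls round the work are solid. World frame = base frame: x ahead of the robot, y to its left, z up, the work surface at z = 0. Lengths are in m, angles in rad, forces in N, time in s.
With the tool pointing down it reaches from about 0.375 to 0.925 m from the base axis. Payload 5.7 kg.
Tool frame: the origin (TCP) lies on the centre line of the jaws, within the pads' length; the fingertips stand 25 mm ahead of it and the grasp point (between the pads) lies 6 mm ahead of it; z points along the fingers, y is the direction in which the jaws open and shut (so a half turn about z gives the same grasp; the last joint's range is limited). The gripper opens to 85 mm and grips with 20 to 120 N. Pads are 22 mm wide; open, the fingers measure 114 mm over their backs; the gripper's body (76 mm by 85 mm) begins 54 mm behind the grasp point. The pads swing forward as they close: fully open they stand 13 mm farther back than shut.
Start: joints at [1.184, 0.359, 1.51, -0, 1.272, -0.115], TCP at [0.161, 0.578, 0.223] pointing down, gripper open.
Joint ranges: [-2.97, 2.97], [-1.01, 2.36], [0.21, 2.38], [-0.96, 4.11], [0.2, 2.71], [-2.98, 2.98]. Speed limits (rad/s): [2.39, 2.39, 3.14, 3.14, 3.14, 3.14].

### API

Orientations are given as [roll, pitch, yaw] about the fixed x, y, z axes, in that order (R = Rz(yaw) Ry(pitch) Rx(roll)).
In Python, from station import * gives the robot as it stands.
- The arm moves only by the shell command python3 -m creep 'ROWS'. ROWS is JSON, a list of rows, each an object of numbers: "hand": the finger opening in m, from 0 to 0.0854; "dx", "dy", "dz": the shift along the tool's x, y, z in m; "yaw": the turn about the tool's z in degrees. A call has 1 to 12 rows; each row is the pose to reach, as a shift and turn from the pose commanded when the call began, along the tool's axes at that moment; what a row does not reach only later rows make up. A row lasts 1/12 s, in which the tool goes at most 41.7 mm and 7.16 degrees, less where a joint would pass 70% of its speed; a pose out of reach is approached as far as the arm can. A call with a gripper value outside its range is refused whole. The fingers move at their own pace and stop on an object; the grip force is fixed at half the most. Time passes only in rows, so rows that repeat a pose let the fingers close. It gives the time, the measured TCP pose, the force and the opening at its end, in the units of the state.
- state(): the state, without advancing time (a new reading comes with each control period).
- snapshot(name): name is "side" or "top"; returns a dict with "pixels" (420x560x3 uint8, red, green, blue), "depth" (420x560 float32, m along the optical axis (not along the pixel's ray), 0 where there is no reading), "camera_matrix" (3x3 intrinsics, pixels), "k1" (the pictures are not rectified: a ray, as slopes to the right and down, at radius r is drawn at 1 + k1 r^2 times it, then the intrinsics apply), "R" (3x3) and "t" (3): a world point X has camera coordinates R X + t. Camera axes: x right, y down, z forward; pixel columns grow to the right and rows downward; lengths in m; the calibration is good to about 2 mm. A picture is of the moment at which its call begins.
- finish_job(): hands the job in, once; it reports no verdict.
Trained networks look in the newest picture that a camera, given by its name, has taken for a name from the list of things; names that differ only in an ending like _2 or _b are one class to them, and where a whole thing is asked for, a point or a joint stands for the part that bears it (a point fixed in the world has none). Each returns a list of dicts, best first, with "conf" (0 to 1); they miss things now and then, are a little off and sometimes report something else, mostly with a low value. They report only what shows in the picture. A call takes as long as a camera call.
- search_frame(query, camera): "point" ([column, row] in pixels, amid what is visible of it).
- mark_of(query, camera): "point" ([column, row] in pixels: a listed point, or the origin of a listed thing).
The state is a dict: "t": time; "q": joint angles; "qvel": joint speeds; "effort": joint torques, N m; "tcp_pos": TCP position; "tool_rot": TCP orientation; "ft_force": force on the tool from outside, world axes, zero at the start; "ft_torque": the same for the moment, N m; "grip_width": finger opening in m.
Only numpy, scipy, OpenCV 4.12 (cv2) and the standard library are available. Lean on these libraries where they do the work, as an engineer would, in place of code of your own. Each camera call takes 0.05 s, during which the arm holds its last target. There are 200 camera calls.

## Working session

There is one attempt and no reset: what is moved stays moved. The work goes in short steps, Python scripts to look and compute and a shell command to move; the robot and the scene stay as the last step left them, time stands still between calls to the robot, and variables do not carry over. Pictures are saved under pics/ and viewed, about 8 in all and at most 12, crops included, and the job is handed in when it is done.

```bash
mkdir -p pics; cat > h.py <<'E'
from station import *
import numpy as np, cv2
def ray(s,p):
    K=np.array(s["camera_matrix"]);d=np.array([(p[0]-K[0,2])/K[0,0],(p[1]-K[1,2])/K[1,1]])
    u=d.copy()
    for _ in range(20): u=d/(1+s["k1"]*(u@u))
    return np.array([u[0],u[1],1])
def world(s,p,z=None):
    R=np.array(s["R"]);t=np.array(s["t"]);r=ray(s,p);c=-R.T@t;d=R.T@r
    if z is None:
        a,b=int(round(p[1])),int(round(p[0]));w=s["depth"][max(a-1,0):a+2,max(b-1,0):b+2];w=w[w>0]
        k=np.median(w) if len(w) else np.nan
    else: k=(z-c[2])/d[2]
    return c+k*d
def proj(s,X):
    c=np.array(s["R"])@X+s["t"];u=c[:2]/c[2];u=u*(1+s["k1"]*(u@u));K=np.array(s["camera_matrix"])
    return np.array([K[0,0]*u[0]+K[0,2],K[1,1]*u[1]+K[1,2]])
def save(s,n): cv2.imwrite(f"pics/{n}.png",np.ascontiguousarray(s["pixels"][:,:,::-1]))
E
python3 - <<'E'
from h import *
np.set_printoptions(precision=4,suppress=True)
for cam in("top","side"):
    s=snapshot(cam);save(s,cam+"0");print(cam,"cam at",-np.array(s["R"]).T@s["t"])
    for q in["jig","ledge_end","plane_iron","iron_edge","iron_tail","lever_grip","clamp_arm","slip_stone","handle_blank","hammer"]:
        m=mark_of(q,cam)[:2]
        for e in m: print(q,round(e["conf"],2),np.round(e["point"]),world(s,e["point"]))
print(state())
E
```

```text
top cam at [ 0.3634 -0.1214  0.9391]
jig 0.62 [267. 234.] [ 0.478  -0.0785  0.0498]
ledge_end 0.88 [300. 229.] [ 0.4917 -0.1478  0.0439]
ledge_end 0.23 [268. 232.] [ 0.4825 -0.0823  0.0488]
plane_iron 0.74 [250. 236.] [ 0.4743 -0.0425  0.0468]
iron_edge 0.86 [296. 230.] [ 0.4897 -0.1397  0.0462]
iron_tail 0.69 [207. 237.] [0.4732 0.0568 0.0003]
lever_grip 0.54 [209. 238.] [0.4727 0.0527 0.0017]
lever_grip 0.49 [279. 176.] [ 0.5844 -0.1033  0.1285]
clamp_arm 0.66 [282. 209.] [ 0.5198 -0.1104  0.1183]
clamp_arm 0.36 [278. 176.] [ 0.5824 -0.1018  0.1284]
slip_stone 0.94 [276. 289.] [ 0.3632 -0.0997  0.0139]
handle_blank 0.93 [355. 277.] [ 0.3937 -0.2699  0.0243]
handle_blank 0.26 [211. 239.] [0.4645 0.0388 0.0493]
hammer 0.97 [382. 195.] [ 0.5749 -0.3313  0.0193]
side cam at [0.4352 0.3346 1.0277]
jig 0.83 [297. 270.] [ 0.4729 -0.0551  0.0481]
ledge_end 0.56 [297. 229.] [ 0.4873 -0.1502  0.0451]
plane_iron 0.67 [296. 276.] [ 0.473  -0.0411  0.0466]
iron_edge 0.84 [297. 232.] [ 0.486  -0.1426  0.0453]
iron_tail 0.73 [290. 314.] [0.4724 0.0413 0.047 ]
lever_grip 0.55 [247. 224.] [ 0.5816 -0.1019  0.1299]
clamp_arm 0.58 [276. 241.] [ 0.525  -0.1006  0.0738]
slip_stone 0.96 [353. 269.] [ 0.3571 -0.0893  0.0131]
handle_blank 0.63 [346. 197.] [ 0.3914 -0.2558  0.0264]
hammer 0.58 [270. 160.] [ 0.5801 -0.3324  0.0203]
{'t': 1.1, 'q': array([ 1.1839,  0.3588,  1.5104, -0.    ,  1.2725, -0.1151]), 'qvel': array([ 0.0008,  0.0009,  0.0008,  0.    , -0.0018, -0.0013]), 'effort': array([  0.0001, -52.7613, -27.9044,  -0.0003,   0.0019,  -0.    ]), 'tcp_pos': array([0.1611, 0.578 , 0.2232]), 'tool_rot': array([-3.1415, -0.    ,  2.8698]), 'ft_force': array([-0.3475,  0.3213,  0.0883]), 'ft_torque': array([-0.0047,  0.0214, -0.0101]), 'grip_width': 0.0851975322942405}
```

```bash
python3 - <<'E'
import cv2
a=cv2.imread("pics/top0.png")[140:330,160:420];b=cv2.imread("pics/side0.png")[130:360,180:400]
cv2.imwrite("pics/a.png",cv2.resize(a,None,fx=3,fy=3,interpolation=2));cv2.imwrite("pics/b.png",cv2.resize(b,None,fx=2.6,fy=2.6,interpolation=2))
E
```

```text
(no output)
```

View pics/a.png

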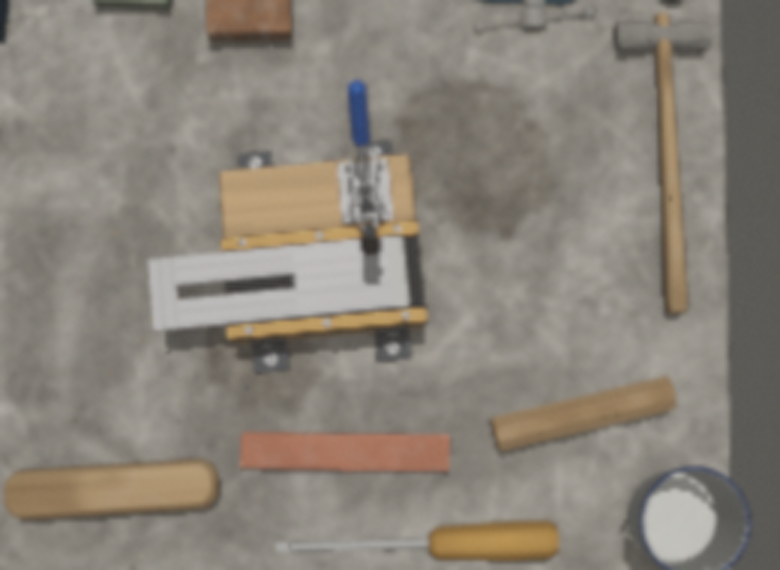

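View pics/b.png

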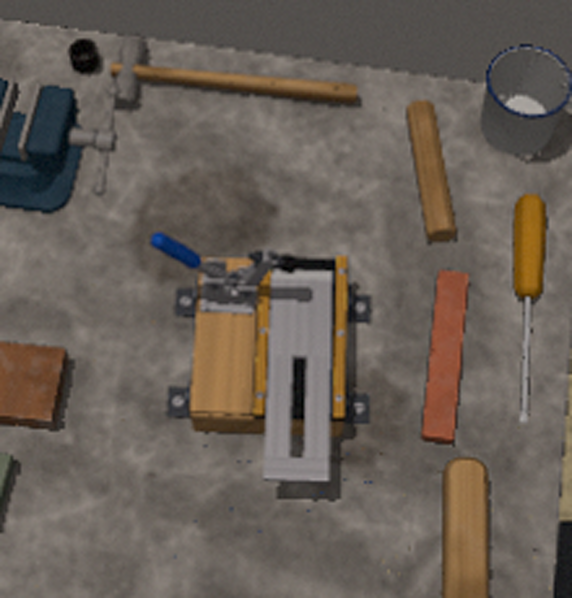

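The pictures show the iron's tail at about (212,238) in the top view and its edge at about (296,230). Some 11 mm of black ledge shows before its end at about (301,229), and the blue lever is raised at about (279,173). Next I'll fit the jig frame from the brass rails.

```bash
cat >> h.py <<'E'
def tocmd(P,ang):
    "tcp target P, world angle (deg) of tool y -> shift in tool axes (mm), yaw deg"
    from scipy.spatial.transform import Rotation as Ro
    st=state();R=Ro.from_euler("xyz",st["tool_rot"]).as_matrix()
    a=np.degrees(np.arctan2(R[1,1],R[0,1]))
    return np.round(R.T@(np.array(P)-st["tcp_pos"])*1000,1),round((a-ang+180)%360-180,2)
E
python3 - <<'E'
from h import *
np.set_printoptions(precision=4,suppress=True)
for cam in("top","side"):
    s=snapshot(cam);I=s["pixels"];hsv=cv2.cvtColor(I,cv2.COLOR_RGB2HSV)
    O=np.array([.478,-.079,.05])
    def pts(m,z):
        v,u=np.nonzero(m);X=np.array([world(s,(a,b),z) for a,b in zip(u,v)]);return X[np.hypot(*(X-O)[:,:2].T)<.14]
    m=(hsv[...,0]>14)&(hsv[...,0]<24)&(hsv[...,1]>165)&(hsv[...,2]>120)
    B=pts(m,.052)[:,:2]
    # direction: rails
    r=cv2.minAreaRect(B.astype(np.float32)*1000);print(cam,"rails",len(B),r)
    # steel: bright grey, at z .05, near ledge axis
    m=(hsv[...,1]<35)&(hsv[...,2]>150)
    S=pts(m,.05)[:,:2]
    r2=cv2.minAreaRect(S.astype(np.float32)*1000);print("steel",len(S),r2)
    c=np.array(r[0])/1000
    a=np.radians(-85.8)
    ex=np.array([np.cos(a),np.sin(a)]);ey=np.array([-ex[1],ex[0]])
    L=(B-c);l=L@ey
    for k in(l>0.01,l<-.01):
        p=np.polyfit(L[k]@ex,L[k]@ey,1);print(" rail slope deg",np.degrees(np.arctan(p[0])),"off",p[1]*1e3,"x range",np.percentile(L[k]@ex,[0,1,99,100])*1e3)
    q=(S-c);k=abs(q@ey)<.018;q=q[k]
    print(" steel along",np.percentile(q@ex,[0,.5,99.5,100])*1e3,"c",c)
    mb=(hsv[...,0]>105)&(hsv[...,0]<130)&(hsv[...,1]>140)&(hsv[...,2]>60)
    v,u=np.nonzero(mb);X=np.array([world(s,(a,b)) for a,b in zip(u,v)]);X=X[np.hypot(*(X-[.58,-.1,0])[:,:2].T)<.06]
    print(" blue",len(X),np.nanmedian(X,0),np.nanmin(X,0),np.nanmax(X,0))
E
```

```text
Traceback (most recent call last):
ValueError: operands could not be broadcast together with shapes (0,) (3,)
```

```bash
cat > fit.py <<'E'
from h import *
np.set_printoptions(precision=4,suppress=True)
import sys
cams=sys.argv[1:] or ("top","side")
for cam in cams:
    s=snapshot(cam);I=s["pixels"];hsv=cv2.cvtColor(I,cv2.COLOR_RGB2HSV)
    O=np.array([.478,-.079,.05])
    def pts(m,z,rad=.14):
        v,u=np.nonzero(m);X=np.array([world(s,(a,b),z) for a,b in zip(u,v)]).reshape(-1,3);return X[np.hypot(*(X-O)[:,:2].T)<rad]
    a=np.radians(-85.8);ex=np.array([np.cos(a),np.sin(a)]);ey=np.array([-ex[1],ex[0]])
    m=(hsv[...,0]>14)&(hsv[...,0]<26)&(hsv[...,1]>140)&(hsv[...,2]>80)
    B=pts(m,.052,.09)[:,:2];L=B-O[:2];l=L@ey
    print(cam,len(B))
    for k in((l>0.01)&(l<.045),(l<-.01)&(l>-.05)):
        if k.sum()<10: print("few",k.sum());continue
        p=np.polyfit(L[k]@ex,L[k]@ey,1);print(" rail slope deg",np.degrees(np.arctan(p[0])),"off mm",p[1]*1e3,"x range",np.percentile(L[k]@ex,[0,2,98,100])*1e3)
    m=(hsv[...,1]<40)&(hsv[...,2]>140)
    S=pts(m,.05)[:,:2];q=S-O[:2];q=q[abs(q@ey+.0)<.02]
    if len(q): print(" steel along",np.percentile(q@ex,[0,.5,99.5,100])*1e3, "across",np.percentile(q@ey,[1,99])*1e3)
    mb=(hsv[...,0]>105)&(hsv[...,0]<130)&(hsv[...,1]>140)&(hsv[...,2]>60)
    v,u=np.nonzero(mb);X=np.array([world(s,(a,b)) for a,b in zip(u,v)]).reshape(-1,3);X=X[np.hypot(*(X-[.58,-.1,0])[:,:2].T)<.06]
    if len(X): print(" blue",len(X),np.nanmedian(X,0),np.nanmin(X,0),np.nanmax(X,0))
E
python3 fit.py; python3 -c "
import cv2
for n,ps in(('top0',[(270,248),(268,218),(230,235),(290,240),(297,231),(299,231),(279,175)]),('side0',[(311,250),(281,255),(295,270),(290,233),(248,225)])):
    h=cv2.cvtColor(cv2.imread(f'pics/{n}.png'),cv2.COLOR_BGR2HSV);print(n,[h[v,u].tolist() for u,v in ps])"
```

```text
top 0
few 0
few 0
 steel along [-122.4791 -120.7712  138.4554  139.4341] across [-19.5669  19.5572]
 blue 55 [ 0.583  -0.103   0.1313] [ 0.5677 -0.1051  0.1099] [ 0.5959 -0.0989  0.1418]
side 481
 rail slope deg 1.879038476752181 off mm 33.93749367578306 x range [-76.0198 -70.8521  45.8161  52.9026]
 rail slope deg 2.71845449163716 off mm -28.577331898737814 x range [-67.8457 -65.5213  67.4661  70.0544]
 steel along [-119.6275 -119.32     55.3908   55.72  ] across [-19.623   19.8427]
 blue 111 [ 0.5819 -0.1008  0.1252] [ 0.5658 -0.1077  0.1006] [ 0.5994 -0.0965  0.1424]
top0 [[18, 85, 173], [18, 101, 186], [18, 25, 104], [12, 7, 186], [18, 19, 66], [23, 14, 72], [110, 150, 119]]
side0 [[18, 181, 152], [17, 150, 141], [80, 38, 20], [130, 255, 3], [108, 225, 95]]
```

```bash
python3 - <<'E'
from h import *
np.set_printoptions(precision=4,suppress=True)
A=lambda p:(p[0]/3+160-.33,p[1]/3+140-.33); B=lambda p:(p[0]/2.6+180-.3,p[1]/2.6+130-.3)
for cam,f,d in(("top",A,{"nearrail":[(228,332),(427,316)],"farrail":[(222,244),(418,228)],"tail":[(150,260),(155,329)],"edge":[(406,238),(410,306)],"ledgeend":[(420,236),(425,309)]}),
  ("side",B,{"nearrail":[(341,415),(342,258)],"farrail":[(260,413)],"tail":[(265,475),(329,475)],"edge":[(275,270),(331,270)],"ledgeend":[(275,258),(334,258)]})):
    s=snapshot(cam)
    for n,ps in d.items():
        z={"nearrail":.052,"farrail":.052,"tail":.05,"edge":.045,"ledgeend":.045}[n]
        X=np.array([world(s,f(p),z) for p in ps]);print(cam,n,X[:,:2].tolist() and np.round(X[:,:2],4).tolist(),"mid",X.mean(0)[:2], np.degrees(np.arctan2(*(X[-1]-X[0])[[1,0]])))
E
```

```text
top nearrail [[0.4416, -0.0149], [0.4564, -0.1534]] mid [ 0.449  -0.0842] -83.88682324178431
top farrail [[0.5036, -0.008], [0.5186, -0.1459]] mid [ 0.5111 -0.0769] -83.82835269037558
top tail [[0.4912, 0.0429], [0.4424, 0.0368]] mid [0.4668 0.0399] -172.8202243824785
top edge [[0.5124, -0.1377], [0.4639, -0.1416]] mid [ 0.4881 -0.1397] -175.44393053274345
top ledgeend [[0.514, -0.1476], [0.4621, -0.1522]] mid [ 0.4881 -0.1499] -175.00086450594878
side nearrail [[0.4393, -0.0158], [0.4572, -0.1508]] mid [ 0.4483 -0.0833] -82.46941571175475
side farrail [[0.5018, -0.0074]] mid [ 0.5018 -0.0074] 0.0
side tail [[0.49, 0.0406], [0.4417, 0.0329]] mid [0.4658 0.0368] -170.91022442126066
side edge [[0.5104, -0.1346], [0.4648, -0.1419]] mid [ 0.4876 -0.1382] -170.86764862681488
side ledgeend [[0.5121, -0.1455], [0.4639, -0.1532]] mid [ 0.488  -0.1493] -170.8645061419371
```

```bash
cat >> h.py <<'E'
O=np.array([.480,-.0805,0]);PSI=np.radians(-83.5)
EX=np.array([np.cos(PSI),np.sin(PSI),0]);EY=np.array([-EX[1],EX[0],0])
J=lambda x,y,z:O+x*EX+y*EY+[0,0,z]
E
python3 -c "
from h import *
print(J(-.155,0,.2),tocmd(J(-.155,0,.2),6.5))"
```

```text
[0.4624535  0.07350364 0.2       ] (array([-425.8, -405. ,   23.2]), np.float64(67.92))
```

```bash
python3 -m creep '[{"hand":0,"dx":-0.028,"dy":-0.027,"yaw":5},{"hand":0,"dx":-0.056,"dy":-0.054,"yaw":10},{"hand":0,"dx":-0.084,"dy":-0.081,"yaw":15},{"hand":0,"dx":-0.112,"dy":-0.108,"yaw":20},{"hand":0,"dx":-0.140,"dy":-0.135,"yaw":26},{"hand":0,"dx":-0.168,"dy":-0.162,"yaw":32},{"hand":0,"dx":-0.196,"dy":-0.189,"yaw":38},{"hand":0,"dx":-0.224,"dy":-0.216,"yaw":44},{"hand":0,"dx":-0.252,"dy":-0.243,"yaw":50},{"hand":0,"dx":-0.280,"dy":-0.270,"yaw":56},{"hand":0,"dx":-0.308,"dy":-0.295,"yaw":62},{"hand":0,"dx":-0.325,"dy":-0.312,"yaw":67.9}]'
python3 -c "
from h import *
print(tocmd(J(-.155,0,.2),6.5))"
```

```text
(array([-425.8, -405. ,   23.2]), np.float64(67.92))schema error: expected keys hand, dx, dy, dz, yaw
```

```bash
python3 -m creep '[{"hand":0,"dx":-0.028,"dy":-0.027,"dz":0,"yaw":5},{"hand":0,"dx":-0.056,"dy":-0.054,"dz":0,"yaw":10},{"hand":0,"dx":-0.084,"dy":-0.081,"dz":0,"yaw":15},{"hand":0,"dx":-0.112,"dy":-0.108,"dz":0,"yaw":20},{"hand":0,"dx":-0.140,"dy":-0.135,"dz":0,"yaw":26},{"hand":0,"dx":-0.168,"dy":-0.162,"dz":0,"yaw":32},{"hand":0,"dx":-0.196,"dy":-0.189,"dz":0,"yaw":38},{"hand":0,"dx":-0.224,"dy":-0.216,"dz":0,"yaw":44},{"hand":0,"dx":-0.252,"dy":-0.243,"dz":0,"yaw":50},{"hand":0,"dx":-0.280,"dy":-0.270,"dz":0,"yaw":56},{"hand":0,"dx":-0.308,"dy":-0.295,"dz":0,"yaw":62},{"hand":0,"dx":-0.325,"dy":-0.312,"dz":0,"yaw":67.9}]'
python3 -c "
from h import *
print(tocmd(J(-.155,0,.2),6.5))"
```

```text
t: 2.35
tcp_pos: [0.3922, 0.1875, 0.2236]
tool_rot: [3.14, 0.001, 1.678]
ft_force: [0.6, 0.2, 0.9]
grip_width: -0.0001
(array([-120.9,   57.6,   23.8]), np.float64(-0.34))
```

```bash
python3 -m creep '[{"hand":0,"dx":-0.033,"dy":0.016,"dz":0.005,"yaw":0},{"hand":0,"dx":-0.066,"dy":0.032,"dz":0.010,"yaw":0},{"hand":0,"dx":-0.1,"dy":0.048,"dz":0.02,"yaw":0},{"hand":0,"dx":-0.121,"dy":0.0576,"dz":0.024,"yaw":0},{"hand":0,"dx":-0.121,"dy":0.0576,"dz":0.060,"yaw":0},{"hand":0,"dx":-0.121,"dy":0.0576,"dz":0.095,"yaw":0},{"hand":0,"dx":-0.121,"dy":0.0576,"dz":0.095,"yaw":0},{"hand":0,"dx":-0.121,"dy":0.0576,"dz":0.095,"yaw":0}]'
python3 - <<'E'
from h import *
print(tocmd(J(-.155,0,.06),6.5))
for c in("top","side"):
    s=snapshot(c);save(s,c+"1")
a=cv2.imread("pics/top1.png")[170:290,160:340];b=cv2.imread("pics/side1.png")[200:360,200:360]
cv2.imwrite("pics/c.png",np.hstack([cv2.resize(a,(400,267)),cv2.resize(b,(267,267))]))
E
```

```text
t: 3.02
tcp_pos: [0.4596, 0.0763, 0.1272]
tool_rot: [-3.137, -0.0, 1.684]
ft_force: [-0.1, -0.5, 1.2]
grip_width: -0.0001
(array([-3.2,  2.9, 67.2]), np.float64(0.01))
```

View pics/c.png

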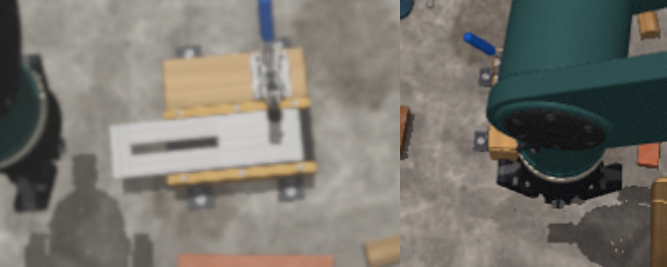

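The top view shows the gripper left of the tail and clear of it, and the side view is blocked by the arm. Going down, then creeping forward.

```bash
python3 -m creep '[{"hand":0,"dx":0,"dy":0.002,"dz":0.03,"yaw":0},{"hand":0,"dx":0,"dy":0.002,"dz":0.05,"yaw":0},{"hand":0,"dx":0,"dy":0.002,"dz":0.067,"yaw":0},{"hand":0,"dx":0,"dy":0.002,"dz":0.067,"yaw":0},{"hand":0,"dx":0,"dy":0.002,"dz":0.067,"yaw":0}]'
python3 -m creep '[{"hand":0,"dx":-0.004,"dy":0,"dz":0,"yaw":0},{"hand":0,"dx":-0.008,"dy":0,"dz":0,"yaw":0},{"hand":0,"dx":-0.012,"dy":0,"dz":0,"yaw":0},{"hand":0,"dx":-0.016,"dy":0,"dz":0,"yaw":0},{"hand":0,"dx":-0.020,"dy":0,"dz":0,"yaw":0},{"hand":0,"dx":-0.024,"dy":0,"dz":0,"yaw":0},{"hand":0,"dx":-0.028,"dy":0,"dz":0,"yaw":0},{"hand":0,"dx":-0.032,"dy":0,"dz":0,"yaw":0},{"hand":0,"dx":-0.036,"dy":0,"dz":0,"yaw":0},{"hand":0,"dx":-0.036,"dy":0,"dz":0,"yaw":0}]'
cat > chk.py <<'E'
from h import *
import sys
s=snapshot("top");save(s,sys.argv[1])
st=state();p=st["tcp_pos"]-O;print("tcp jig",p@EX*1e3,p@EY*1e3,p[2]*1e3,"F",st["ft_force"])
def L(P): return (P-O)@EX*1e3,(P-O)@EY*1e3
for q,z in(("iron_edge",.045),("ledge_end",.045),("iron_tail",.0475)):
    for m in mark_of(q,"top")[:1]: print(q,round(m["conf"],2),np.round(m["point"],1),np.round(L(world(s,m["point"],z)),1))
a=cv2.imread(f"pics/{sys.argv[1]}.png")[150:290,180:340]
cv2.imwrite(f"pics/{sys.argv[1]}c.png",cv2.resize(a,None,fx=4,fy=4,interpolation=2))
E
python3 chk.py t2
```

```text
t: 3.53
tcp_pos: [0.4641, 0.0771, 0.0624]
tool_rot: [3.14, 0.0, 1.685]
ft_force: [0.9, 0.2, -0.3]
grip_width: 0.0001
t: 4.37
tcp_pos: [0.4675, 0.0402, 0.0611]
tool_rot: [-3.141, 0.0, 1.684]
ft_force: [-0.6, 0.5, 0.6]
grip_width: -0.0
tcp jig -121.64232352993324 1.2822774509301964 61.14731280967807 F [-0.16295958  0.75915454  0.03519935]
iron_edge 0.66 [270.3 235.7] [ 5.2 -5.4]
ledge_end 0.55 [299.7 229. ] [68.5  3.4]
iron_tail 0.73 [353.6 277. ] [ 171.  -107.6]
```

View pics/t2c.png

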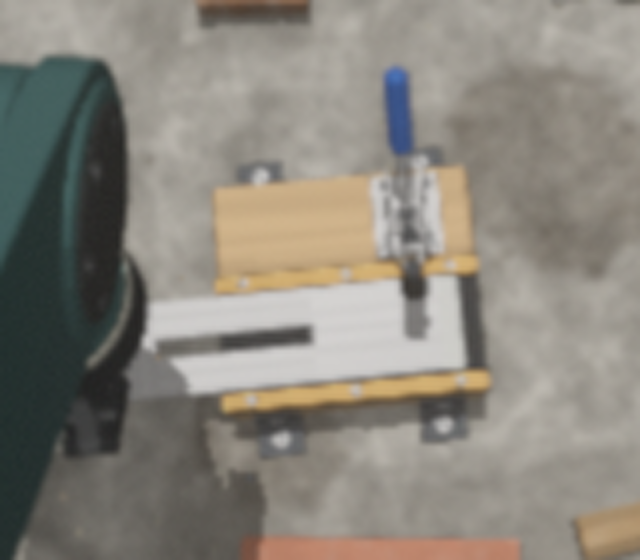

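The iron's edge at crop (464,320) and the ledge end at about (482,320) haven't moved noticeably, so there's no contact yet. I'll continue in small steps.

```bash
python3 -m creep '[{"hand":0,"dx":-0.003,"dy":0,"dz":0,"yaw":0},{"hand":0,"dx":-0.006,"dy":0,"dz":0,"yaw":0},{"hand":0,"dx":-0.009,"dy":0,"dz":0,"yaw":0},{"hand":0,"dx":-0.012,"dy":0,"dz":0,"yaw":0},{"hand":0,"dx":-0.012,"dy":0,"dz":0,"yaw":0}]'
python3 chk.py t3
```

```text
t: 4.98
tcp_pos: [0.469, 0.0284, 0.0612]
tool_rot: [3.141, 0.0, 1.684]
ft_force: [-0.5, -0.1, -0.3]
grip_width: -0.0001
tcp jig -109.70997437413794 1.2954618735541468 61.222977113090884 F [ 0.14797954 -0.65430238 -0.78488346]
iron_edge 0.94 [295.9 230.2] [60.2  1.5]
ledge_end 0.8 [300.1 232.7] [68.6 -4.6]
iron_tail 0.65 [208.6 238.7] [-125.7   -0.7]
```

View pics/t3c.png

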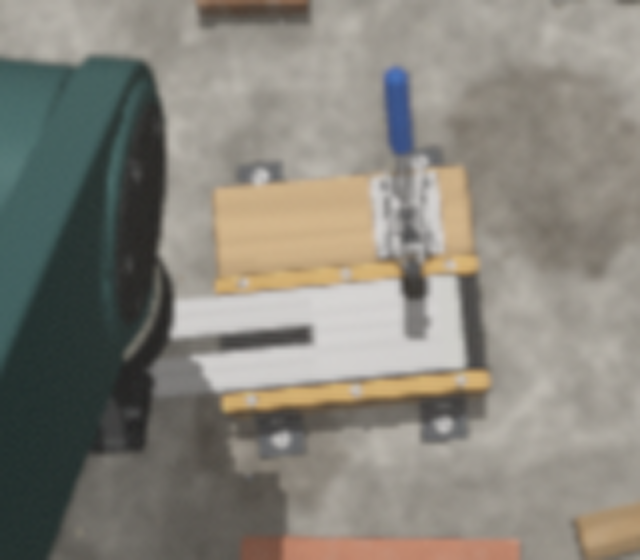

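No movement and no force, although the TCP reads 10 mm past the tail, so something is off. I'll measure where the gripper really is from the depth images.

```bash
cat > cloud.py <<'E'
from h import *
st=state();p=st["tcp_pos"]-O;print("tcp jig",p@EX*1e3,p@EY*1e3,p[2]*1e3)
for cam in("top","side"):
    s=snapshot(cam);save(s,cam+"_cl");D=s["depth"];v,u=np.mgrid[0:420,0:560]
    K=np.array(s["camera_matrix"]);pp=np.stack([u.ravel(),v.ravel()],1).astype(np.float32)
    n=cv2.undistortPoints(pp[:,None],K,np.array([s["k1"],0,0,0,0.]))[:,0]
    d=D.ravel();C=np.c_[n*d[:,None],d];X=(C-s["t"])@np.array(s["R"])-O
    x,y,z=X@EX*1e3,X@EY*1e3,X[:,2]*1e3
    ok=(d>0)&(abs(x+110)<90)&(abs(y)<90)&(z>55)
    for a,b in((55,75),(75,95),(95,115),(115,140),(140,180),(180,230),(230,300)):
        k=ok&(z>=a)&(z<b)
        if k.sum()>5: print(cam,a,b,k.sum(),"x",np.percentile(x[k],[2,50,98]).round(),"y",np.percentile(y[k],[2,50,98]).round())
E
python3 cloud.py; python3 -c "
import cv2
b=cv2.imread('pics/side_cl.png')[200:360,200:360];cv2.imwrite('pics/d.png',cv2.resize(b,None,fx=3.5,fy=3.5,interpolation=2))"
```

```text
tcp jig -110.06448066815061 1.2359665698713163 61.2075994516882
top 55 75 7 x [-66. -52. -25.] y [-34. -30.  33.]
top 115 140 40 x [-105.  -98.  -97.] y [-42. -29. -20.]
top 140 180 167 x [-119. -106.  -97.] y [-60. -50. -35.]
top 180 230 121 x [-104.  -80.  -72.] y [-39. -22.  14.]
top 230 300 113 x [-90. -75. -70.] y [-32. -17.   7.]
side 75 95 37 x [-121. -120. -115.] y [-12.   1.  13.]
side 95 115 36 x [-123. -120. -116.] y [-17.   1.  22.]
side 115 140 155 x [-126. -121. -111.] y [-40.   6.  42.]
side 140 180 441 x [-123. -114.  -98.] y [-60. -33.  61.]
side 180 230 262 x [-147. -141. -104.] y [-37.   1.  41.]
side 230 300 648 x [-149. -143. -124.] y [-34.   1.  35.]
```

View pics/d.png

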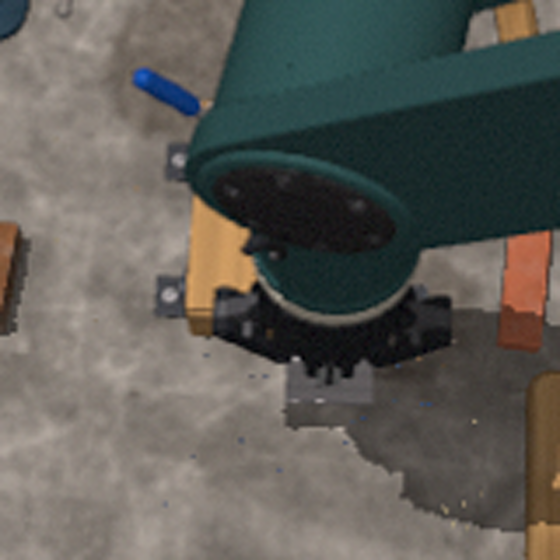

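The fingers at crop (330,365) seem to lie over the iron's tail, whose end is at (330,400), so they may be above it rather than behind it. I'll back straight off and measure the fingertip height in clear air.

```bash
python3 -m creep '[{"hand":0,"dx":0.01,"dy":0,"dz":0,"yaw":0},{"hand":0,"dx":0.03,"dy":0,"dz":0,"yaw":0},{"hand":0,"dx":0.055,"dy":0,"dz":0,"yaw":0},{"hand":0,"dx":0.055,"dy":0,"dz":0,"yaw":0},{"hand":0,"dx":0.055,"dy":0,"dz":0,"yaw":0}]'
python3 - <<'E'
from h import *
np.set_printoptions(linewidth=200)
st=state();p=st["tcp_pos"]-O;print("tcp jig",p@EX*1e3,p@EY*1e3,p[2]*1e3)
s=snapshot("side");save(s,"side_b")
for h in(.036,.045,.061,.09,.12): print(h,proj(s,J(p@EX-.011,p@EY,h)).round(1))
c=proj(s,J(p@EX-.011,p@EY,.05)).round().astype(int)
for r in range(c[1]-14,c[1]+18,2):
    print(r,[tuple(np.round([(q-O)@EX*1e3,q[2]*1e3]).astype(int).tolist()) if np.isfinite(q[0]) else None for q in[world(s,(cc,r)) for cc in(c[0]-6,c[0],c[0]+6)]])
b=cv2.imread('pics/side_b.png')[c[1]-70:c[1]+50,c[0]-80:c[0]+80];cv2.imwrite('pics/e.png',cv2.resize(b,None,fx=4.5,fy=4.5,interpolation=2));print(c)
E
```

```text
t: 5.7
tcp_pos: [0.4621, 0.085, 0.0612]
tool_rot: [-3.141, 0.0, 1.687]
ft_force: [-0.5, -0.2, 0.8]
grip_width: -0.0002
tcp jig -166.44810936793758 0.9629656965044119 61.20355929057459
0.036 [291.7 343.5]
0.045 [291.8 342.4]
0.061 [291.9 340.4]
0.09 [292.1 336.6]
0.12 [292.3 332.5]
328 [(-202, 239), (-203, 243), (-202, 243)]
330 [(-202, 225), (-203, 233), (-203, 232)]
332 [(-202, 214), (-204, 222), (-202, 219)]
334 [(-202, 202), (-204, 210), (-202, 206)]
336 [(-173, 77), (-177, 93), (-173, 81)]
338 [(-158, -1), (-177, 77), (-157, 0)]
340 [(-162, 0), (-161, -2), (-161, -1)]
342 [(-166, 0), (-165, -1), (-165, 0)]
344 [(-170, 0), (-170, 1), (-169, 0)]
346 [(-174, -1), (-174, -1), (-173, -2)]
348 [(-178, 0), (-178, -1), (-177, -1)]
350 [(-183, 1), (-182, 0), (-182, 1)]
352 [(-187, 0), (-186, -1), (-186, 1)]
354 [(-191, 0), (-190, 1), (-190, 0)]
356 [(-195, 0), (-194, 0), (-193, -1)]
358 [(-199, 0), (-198, 0), (-198, 0)]
[292 342]
```

View pics/e.png

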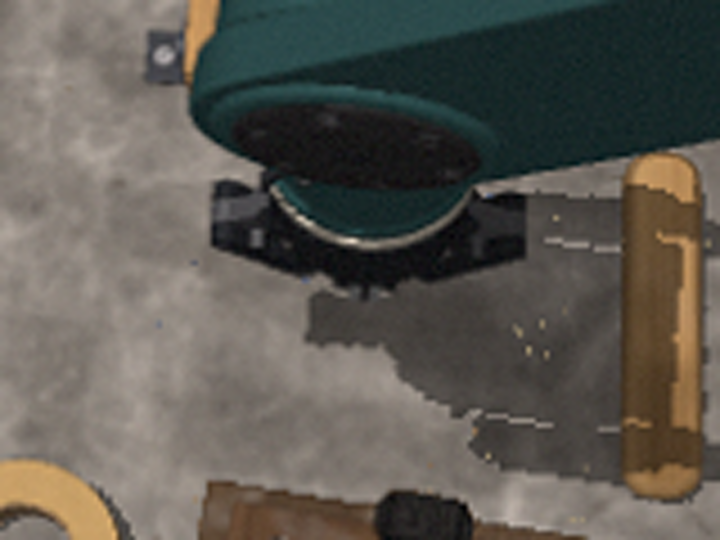

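The floor is visible where the tip should be. The lowest finger point measures about z 70 mm, so the tips really are higher than the reported TCP implies. Lowering 30 mm puts the fingers across the iron's thickness under either reading, with nothing below.

```bash
python3 -m creep '[{"hand":0,"dx":0,"dy":0,"dz":0.01,"yaw":0},{"hand":0,"dx":0,"dy":0,"dz":0.02,"yaw":0},{"hand":0,"dx":0,"dy":0,"dz":0.03,"yaw":0},{"hand":0,"dx":0,"dy":0,"dz":0.03,"yaw":0},{"hand":0,"dx":0,"dy":0,"dz":0.03,"yaw":0}]'
cat > tip.py <<'E'
from h import *
st=state();p=st["tcp_pos"]-O;print("tcp jig",p@EX*1e3,p@EY*1e3,p[2]*1e3,st["q"].round(3))
s=snapshot("side");save(s,"side_c")
for h in(.006,.02,.036,.045,.061): print(h,proj(s,J(p@EX-.011,p@EY,h)).round(1))
c=proj(s,J(p@EX-.011,p@EY,.04)).round().astype(int)
for r in range(c[1]-10,c[1]+8):
    print(r,[tuple(np.round([(q-O)@EX*1e3,q[2]*1e3]).astype(int).tolist()) if np.isfinite(q[0]) else None for q in[world(s,(cc,r)) for cc in(c[0]-6,c[0]-3,c[0],c[0]+3,c[0]+6)]])
E
python3 tip.py
```

```text
t: 6.17
tcp_pos: [0.4622, 0.0831, 0.0309]
tool_rot: [-3.14, 0.0, 1.684]
ft_force: [0.1, -0.8, -0.3]
grip_width: -0.0001
tcp jig -164.5973348768412 0.8173526964676393 30.93586853321367 [ 0.031  0.457  1.98  -0.     0.706 -0.082]
0.006 [291.7 346.2]
0.02 [291.8 344.5]
0.036 [291.9 342.6]
0.045 [291.9 341.5]
0.061 [292.  339.5]
332 [(-200, 207), (-201, 212), (-201, 213), (-201, 213), (-200, 210)]
333 [(-200, 202), (-201, 207), (-202, 210), (-202, 210), (-201, 206)]
334 [(-200, 194), (-201, 199), (-202, 202), (-201, 202), (-200, 199)]
335 [(-200, 188), (-201, 192), (-202, 197), (-202, 196), (-201, 194)]
336 [(-201, 183), (-202, 188), (-202, 188), (-202, 190), (-201, 186)]
337 [(-200, 175), (-201, 180), (-202, 183), (-202, 182), (-201, 180)]
338 [(-171, 53), (-201, 173), (-202, 175), (-201, 175), (-200, 172)]
339 [(-160, 2), (-175, 60), (-176, 65), (-175, 62), (-172, 53)]
340 [(-162, 1), (-173, 47), (-175, 54), (-174, 51), (-161, 0)]
341 [(-164, 0), (-165, 4), (-175, 47), (-164, 2), (-163, -1)]
342 [(-166, -1), (-166, 1), (-166, 3), (-165, 0), (-165, 1)]
343 [(-168, -2), (-168, 0), (-168, 1), (-167, 0), (-167, 1)]
344 [(-170, 0), (-170, -1), (-170, 0), (-169, 0), (-169, 0)]
345 [(-172, 0), (-172, 0), (-172, -1), (-172, 1), (-171, 0)]
346 [(-174, 0), (-174, -1), (-173, -1), (-174, 2), (-173, -1)]
347 [(-176, 0), (-176, -1), (-175, -2), (-176, 2), (-175, -1)]
348 [(-178, 0), (-178, 0), (-178, -1), (-178, 1), (-177, 0)]
349 [(-180, 0), (-180, 0), (-179, -2), (-180, 2), (-179, 0)]
```

The tip's lower end now reads about z 43 mm, 37 mm above what the reported pose implies. I'll ease down 10 mm more, watching the force, then advance.

```bash
python3 -m creep '[{"hand":0,"dx":0,"dy":0,"dz":0.003,"yaw":0},{"hand":0,"dx":0,"dy":0,"dz":0.005,"yaw":0},{"hand":0,"dx":0,"dy":0,"dz":0.005,"yaw":0}]'
python3 -m creep '[{"hand":0,"dx":0,"dy":0,"dz":0.003,"yaw":0},{"hand":0,"dx":0,"dy":0,"dz":0.006,"yaw":0},{"hand":0,"dx":0,"dy":0,"dz":0.006,"yaw":0}]'
python3 tip.py | tail -14
```

```text
t: 6.47
tcp_pos: [0.4626, 0.0835, 0.0262]
tool_rot: [3.142, 0.0, 1.685]
ft_force: [0.7, 0.9, -1.0]
grip_width: 0.0002
t: 6.72
tcp_pos: [0.4622, 0.0836, 0.0198]
tool_rot: [-3.141, 0.0, 1.685]
ft_force: [0.2, -0.6, 0.1]
grip_width: 0.0003
336 [(-201, 185), (-202, 189), (-203, 192), (-202, 191), (-201, 188)]
337 [(-201, 178), (-202, 182), (-202, 185), (-202, 184), (-201, 181)]
338 [(-201, 171), (-202, 175), (-203, 179), (-202, 177), (-201, 173)]
339 [(-201, 164), (-202, 170), (-203, 172), (-202, 171), (-201, 168)]
340 [(-172, 40), (-202, 161), (-202, 164), (-202, 165), (-201, 161)]
341 [(-165, 3), (-176, 48), (-175, 47), (-175, 48), (-171, 34)]
342 [(-166, -1), (-175, 37), (-176, 43), (-174, 36), (-165, 1)]
343 [(-168, 0), (-168, 2), (-176, 35), (-167, 0), (-167, 0)]
344 [(-170, 0), (-170, 1), (-170, 2), (-169, 0), (-169, 0)]
345 [(-172, 0), (-172, 0), (-172, 0), (-171, -1), (-171, 0)]
346 [(-174, -1), (-174, -1), (-174, 0), (-173, 0), (-173, 0)]
347 [(-176, 0), (-176, -1), (-176, -1), (-176, 1), (-175, 0)]
348 [(-178, 0), (-178, -1), (-178, 0), (-178, 0), (-177, 0)]
349 [(-180, -1), (-180, -2), (-180, 0), (-179, -1), (-179, 0)]
```

```bash
python3 -m creep '[{"hand":0,"dx":-0.01,"dy":0,"dz":0,"yaw":0},{"hand":0,"dx":-0.02,"dy":0,"dz":0,"yaw":0},{"hand":0,"dx":-0.026,"dy":0,"dz":0,"yaw":0},{"hand":0,"dx":-0.030,"dy":0,"dz":0,"yaw":0},{"hand":0,"dx":-0.033,"dy":0,"dz":0,"yaw":0},{"hand":0,"dx":-0.036,"dy":0,"dz":0,"yaw":0},{"hand":0,"dx":-0.039,"dy":0,"dz":0,"yaw":0},{"hand":0,"dx":-0.042,"dy":0,"dz":0,"yaw":0},{"hand":0,"dx":-0.042,"dy":0,"dz":0,"yaw":0}]'
python3 chk.py t4
python3 -m creep '[{"hand":0,"dx":-0.002,"dy":0,"dz":0,"yaw":0},{"hand":0,"dx":-0.004,"dy":0,"dz":0,"yaw":0},{"hand":0,"dx":-0.006,"dy":0,"dz":0,"yaw":0},{"hand":0,"dx":-0.008,"dy":0,"dz":0,"yaw":0},{"hand":0,"dx":-0.010,"dy":0,"dz":0,"yaw":0},{"hand":0,"dx":-0.010,"dy":0,"dz":0,"yaw":0}]'
python3 chk.py t5
```

```text
t: 7.52
tcp_pos: [0.4674, 0.0415, 0.0202]
tool_rot: [-3.142, 0.0, 1.685]
ft_force: [0.1, 1.0, 0.7]
grip_width: 0.0001
tcp jig -122.73076574011645 1.2899370741205451 20.20433741484126 F [-0.06251727  0.35342838 -0.52293736]
iron_edge 0.86 [301.6 231.6] [72.  -2.5]
ledge_end 0.95 [299.  233.6] [66.1 -6.3]
iron_tail 0.61 [214.8 236.7] [-112.2    2.4]
t: 8.22
tcp_pos: [0.4685, 0.0315, 0.0202]
tool_rot: [-3.142, 0.0, 1.685]
ft_force: [-0.1, 0.6, -0.0]
grip_width: 0.0003
tcp jig -112.6528664403091 1.295718913470119 20.1930156215082 F [-0.24579632 -0.44271135  0.32750947]
iron_edge 0.96 [307.1 229.5] [84.   0.9]
ledge_end 0.7 [297.4 231.6] [63.1 -1.7]
iron_tail 0.94 [218.3 238.5] [-105.    -2.1]
```

View pics/t5c.png

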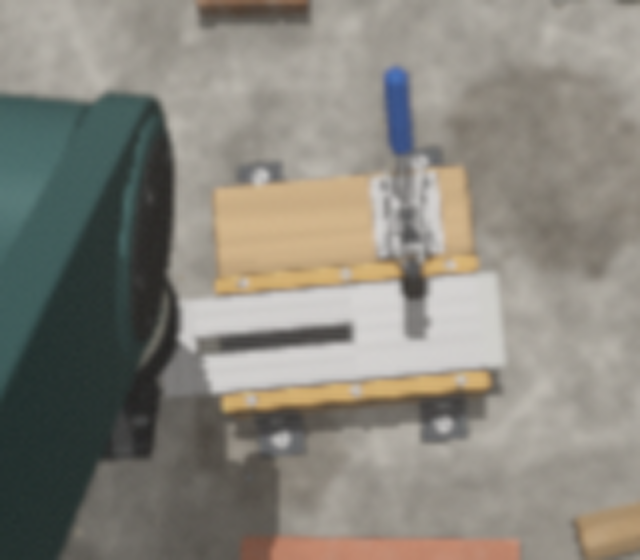

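The push works: the edge has advanced to crop (503,320), past the ledge end. I'll measure the overhang more precisely with intensity profiles, taking the ledge end from the first pictures.

```bash
cat > prof.py <<'E'
from h import *
import sys
def prof(img,s,z,ys,xs):
    P=np.array([[proj(s,J(x/1e3,y/1e3,z)) for x in xs] for y in ys],np.float32)
    g=cv2.cvtColor(img,cv2.COLOR_BGR2GRAY).astype(np.float32)
    return cv2.remap(g,P[...,0],P[...,1],1).mean(0)
def edges(v,xs):
    d=np.gradient(cv2.GaussianBlur(v[None],(0,0),2)[0],xs)
    i=[k for k in range(2,len(d)-2) if abs(d[k])==abs(d[k-2:k+3]).max() and abs(d[k])>1.0]
    return [(round(float(xs[k]),1),round(float(d[k]),1)) for k in i]
xs=np.arange(40,125,1.)
for cam in sys.argv[1:]:
    s=snapshot(cam);now=np.ascontiguousarray(s["pixels"][:,:,::-1]);old=cv2.imread(f"pics/{cam}0.png")
    print(cam,"old",edges(prof(old,s,.045,np.arange(-18,19,2.),xs),xs))
    print(cam,"old near rail",edges(prof(old,s,.052,np.arange(-34,-28,1.),xs),xs))
    print(cam,"old near rail tail end",edges(prof(old,s,.052,np.arange(-34,-28,1.),np.arange(-100,-50,1.)),np.arange(-100,-50,1.)))
    print(cam,"old tail",edges(prof(old,s,.05,np.arange(-18,19,2.),np.arange(-150,-100,1.)),np.arange(-150,-100,1.)))
    print(cam,"now",edges(prof(now,s,.045,np.arange(-18,19,2.),xs),xs))
E
python3 prof.py top side
```

```text
top old [(43.0, 3.4), (59.0, -16.3), (69.0, 9.4), (107.0, -1.3)]
top old near rail [(48.0, -1.4), (56.0, 1.7), (69.0, -3.9), (76.0, 1.6), (92.0, 2.0), (103.0, -1.3)]
top old near rail tail end [(-85.0, -1.8), (-71.0, 10.4), (-59.0, 1.0)]
top old tail [(-123.0, 7.9), (-105.0, -2.9)]
top now [(43.0, 3.5), (79.0, -5.6), (107.0, -1.4)]
side old [(43.0, 6.3), (49.0, 3.3), (58.0, -19.2), (70.0, 14.0), (89.0, -1.3)]
side old near rail [(69.0, 2.8), (81.0, -3.3), (92.0, -1.9), (103.0, 1.8), (114.0, -1.1)]
side old near rail tail end [(-90.0, -1.0), (-84.0, 2.0), (-76.0, -3.4), (-70.0, 13.8), (-59.0, 2.1), (-54.0, -1.8)]
side old tail [(-143.0, 1.3), (-137.0, -7.6), (-122.0, 13.1), (-105.0, -2.9)]
side now []
```

Ledge end is at 69.5 and the edge at 79, so the overhang is about 9.5 mm. It needs 15.5 mm more.

```bash
python3 -m creep '[{"hand":0,"dx":-0.003,"dy":0,"dz":0,"yaw":0},{"hand":0,"dx":-0.006,"dy":0,"dz":0,"yaw":0},{"hand":0,"dx":-0.009,"dy":0,"dz":0,"yaw":0},{"hand":0,"dx":-0.011,"dy":0,"dz":0,"yaw":0},{"hand":0,"dx":-0.013,"dy":0,"dz":0,"yaw":0},{"hand":0,"dx":-0.0145,"dy":0,"dz":0,"yaw":0},{"hand":0,"dx":-0.0155,"dy":0,"dz":0,"yaw":0},{"hand":0,"dx":-0.0155,"dy":0,"dz":0,"yaw":0},{"hand":0,"dx":-0.0155,"dy":0,"dz":0,"yaw":0}]'
python3 chk.py t6; python3 prof.py top|tail -1
```

```text
t: 9.27
tcp_pos: [0.4703, 0.0163, 0.0202]
tool_rot: [3.142, 0.0, 1.685]
ft_force: [1.4, -0.7, 0.6]
grip_width: 0.0002
tcp jig -97.28651007898584 1.3196266825900074 20.192537890319265 F [ 0.24330963 -0.52678803  0.023626  ]
iron_edge 0.96 [312.1 228.2] [94.9  2.8]
ledge_end 0.86 [299.2 228.2] [67.6  5.2]
iron_tail 0.74 [298.9 232. ] [66.1 -3.2]
top now [(43.0, 3.5), (95.0, -5.2), (107.0, -1.4)]
```

The overhang now measures about 25 mm (edge at 95, ledge end at 69.5). Backing off, lifting clear and moving above the lever.

```bash
python3 -m creep '[{"hand":0,"dx":0.008,"dy":0,"dz":0,"yaw":0},{"hand":0,"dx":0.02,"dy":0,"dz":0,"yaw":0},{"hand":0,"dx":0.035,"dy":0,"dz":0,"yaw":0},{"hand":0,"dx":0.035,"dy":0,"dz":0,"yaw":0},{"hand":0,"dx":0.035,"dy":0,"dz":-0.035,"yaw":0},{"hand":0,"dx":0.035,"dy":0,"dz":-0.07,"yaw":0},{"hand":0,"dx":0.035,"dy":0,"dz":-0.105,"yaw":0},{"hand":0,"dx":0.035,"dy":0,"dz":-0.14,"yaw":0},{"hand":0,"dx":0.035,"dy":0,"dz":-0.17,"yaw":0},{"hand":0,"dx":0.02,"dy":0.03,"dz":-0.17,"yaw":0},{"hand":0,"dx":0.0,"dy":0.06,"dz":-0.17,"yaw":0},{"hand":0,"dx":-0.02,"dy":0.09,"dz":-0.17,"yaw":0}]'
python3 -c "
from h import *
print(tocmd(J(.035,.092,.150),6.5))"; python3 prof.py top side| grep now
```

```text
t: 10.52
tcp_pos: [0.5631, 0.0067, 0.1916]
tool_rot: [3.139, 0.001, 1.686]
ft_force: [0.2, 0.2, 0.6]
grip_width: 0.0
(array([-112.2,   -0.8,   41.7]), np.float64(0.11))
top now [(43.0, 3.5), (95.0, -5.2), (107.0, -1.3)]
side now [(43.0, 8.4), (56.0, -7.2), (71.0, 6.9), (87.0, 4.5), (95.0, -9.8), (108.0, 1.1)]
```

Both cameras put the edge at 95, so the overhang is about 25 mm. Now over to the lever.

```bash
python3 -m creep '[{"hand":0,"dx":-0.035,"dy":0,"dz":0,"yaw":0},{"hand":0,"dx":-0.07,"dy":0,"dz":0,"yaw":0},{"hand":0,"dx":-0.1,"dy":0,"dz":0,"yaw":0},{"hand":0,"dx":-0.112,"dy":-0.001,"dz":0,"yaw":0},{"hand":0,"dx":-0.112,"dy":-0.001,"dz":0.02,"yaw":0},{"hand":0,"dx":-0.112,"dy":-0.001,"dz":0.036,"yaw":0},{"hand":0,"dx":-0.112,"dy":-0.001,"dz":0.042,"yaw":0},{"hand":0,"dx":-0.112,"dy":-0.001,"dz":0.042,"yaw":0},{"hand":0,"dx":-0.112,"dy":-0.001,"dz":0.042,"yaw":0}]'
python3 - <<'E'
from h import *
print(tocmd(J(.035,.092,.150),6.5))
s=snapshot("side");save(s,"s7");t=snapshot("top");save(t,"t7")
a=cv2.imread("pics/s7.png")[150:310,190:360];b=cv2.imread("pics/t7.png")[110:270,200:370]
cv2.imwrite("pics/f.png",cv2.resize(np.hstack([a,b]),None,fx=2.3,fy=2.3,interpolation=2))
E
sed -i 's/abs(x+110)<90)&(abs(y)<90)&(z>55)/abs(x-35)<60)\&(abs(y-100)<60)\&(z>90)/; s/((55,75),(75,95),(95,115),(115,140),(140,180),(180,230),(230,300))/((90,105),(105,120),(120,135),(135,150),(150,160),(160,170),(170,185),(185,200),(200,230))/' cloud.py; python3 cloud.py
```

```text
t: 11.37
tcp_pos: [0.5732, -0.1038, 0.1482]
tool_rot: [-3.141, -0.0, 1.685]
ft_force: [0.5, 0.3, 0.2]
grip_width: 0.0001
(array([-1.3,  2. , -1.9]), np.float64(0.05))
tcp jig 34.1471643581961 90.92490079635913 149.14976678772746
side 90 105 33 x [29. 32. 40.] y [40. 77. 89.]
side 105 120 43 x [28. 31. 39.] y [ 42.  88. 100.]
side 120 135 48 x [28. 31. 39.] y [ 42.  99. 111.]
side 135 150 44 x [27. 32. 39.] y [103. 110. 117.]
side 160 170 22 x [24. 26. 34.] y [ 78.  91. 102.]
side 170 185 55 x [23. 27. 38.] y [ 78.  90. 103.]
side 185 200 49 x [24. 26. 43.] y [ 78.  91. 103.]
side 200 230 341 x [18. 24. 43.] y [ 48.  86. 130.]
```

View pics/f.png

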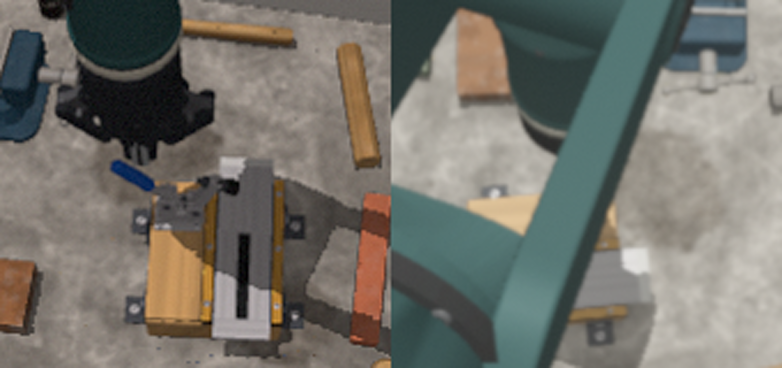

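The side view shows the fingertips at (140,155), just above the blue grip at (130,175), and the iron's bright end still standing out. The tip reads z≈161 and y 78–103, in line with the plan. Pressing along the arc.

```bash
python3 -m creep '[{"hand":0,"dx":0,"dy":0,"dz":0.015,"yaw":0},{"hand":0,"dx":0,"dy":0,"dz":0.025,"yaw":0},{"hand":0,"dx":0,"dy":0.003,"dz":0.032,"yaw":0},{"hand":0,"dx":0,"dy":0.008,"dz":0.037,"yaw":0},{"hand":0,"dx":0,"dy":0.013,"dz":0.042,"yaw":0},{"hand":0,"dx":0,"dy":0.017,"dz":0.048,"yaw":0},{"hand":0,"dx":0,"dy":0.02,"dz":0.053,"yaw":0},{"hand":0,"dx":0,"dy":0.022,"dz":0.057,"yaw":0},{"hand":0,"dx":0,"dy":0.022,"dz":0.057,"yaw":0}]'
python3 cloud.py
```

```text
t: 12.32
tcp_pos: [0.5956, -0.1018, 0.09]
tool_rot: [-3.141, -0.0, 1.685]
ft_force: [-0.8, 0.5, 0.1]
grip_width: 0.0004
tcp jig 34.24629180604785 112.47243260683715 90.04162685398876
side 90 105 94 x [26. 31. 39.] y [ 91. 126. 141.]
side 105 120 43 x [23. 28. 39.] y [ 99. 110. 126.]
side 120 135 42 x [23. 25. 37.] y [ 99. 111. 125.]
side 135 150 80 x [22. 24. 39.] y [ 86. 114. 143.]
side 150 160 137 x [22. 28. 43.] y [ 77.  95. 146.]
side 160 170 86 x [18. 24. 39.] y [ 69. 117. 156.]
side 170 185 160 x [17. 24. 35.] y [ 59. 111. 158.]
side 185 200 224 x [16. 28. 46.] y [ 52.  69. 159.]
side 200 230 124 x [15. 27. 42.] y [ 66.  77. 156.]
```

```bash
python3 -m creep '[{"hand":0,"dx":0,"dy":0.002,"dz":0.004,"yaw":0},{"hand":0,"dx":0,"dy":0.004,"dz":0.008,"yaw":0},{"hand":0,"dx":0,"dy":0.005,"dz":0.012,"yaw":0},{"hand":0,"dx":0,"dy":0.005,"dz":0.014,"yaw":0},{"hand":0,"dx":0,"dy":0.005,"dz":0.014,"yaw":0}]'
python3 -m creep '[{"hand":0,"dx":0,"dy":0,"dz":0.002,"yaw":0},{"hand":0,"dx":0,"dy":0,"dz":0.002,"yaw":0}]'
python3 -m creep '[{"hand":0,"dx":0,"dy":0,"dz":0.002,"yaw":0},{"hand":0,"dx":0,"dy":0,"dz":0.002,"yaw":0}]'
```

```text
t: 12.83
tcp_pos: [0.6005, -0.1015, 0.0793]
tool_rot: [3.141, 0.001, 1.685]
ft_force: [-6.5, 0.8, 19.0]
grip_width: 0.0001
t: 13.0
tcp_pos: [0.6005, -0.1016, 0.079]
tool_rot: [3.141, 0.001, 1.685]
ft_force: [-11.7, 1.1, 34.5]
grip_width: 0.0
t: 13.17
tcp_pos: [0.6006, -0.1016, 0.0787]
tool_rot: [3.14, 0.001, 1.685]
ft_force: [-15.8, 2.7, 47.2]
grip_width: -0.0
```

The force climbs with no further travel, so it's a hard stop. Lifting off and looking.

```bash
python3 -m creep '[{"hand":0,"dx":0,"dy":0,"dz":-0.01,"yaw":0},{"hand":0,"dx":0,"dy":0,"dz":-0.04,"yaw":0},{"hand":0,"dx":0,"dy":0,"dz":-0.08,"yaw":0},{"hand":0,"dx":0.03,"dy":0,"dz":-0.11,"yaw":0},{"hand":0,"dx":0.07,"dy":0,"dz":-0.12,"yaw":0},{"hand":0,"dx":0.11,"dy":0,"dz":-0.12,"yaw":0},{"hand":0,"dx":0.15,"dy":0,"dz":-0.12,"yaw":0},{"hand":0,"dx":0.19,"dy":0,"dz":-0.12,"yaw":0},{"hand":0,"dx":0.23,"dy":0,"dz":-0.12,"yaw":0},{"hand":0,"dx":0.26,"dy":0,"dz":-0.12,"yaw":0},{"hand":0,"dx":0.26,"dy":0,"dz":-0.12,"yaw":0}]'
cat > lev.py <<'E'
from h import *
for cam in("top","side"):
    s=snapshot(cam);save(s,cam+"8");hsv=cv2.cvtColor(s["pixels"],cv2.COLOR_RGB2HSV)
    v,u=np.nonzero((hsv[...,0]>105)&(hsv[...,0]<130)&(hsv[...,1]>120)&(hsv[...,2]>50))
    X=np.array([world(s,(a,b)) for a,b in zip(u,v)]).reshape(-1,3)-O;x,y,z=X@EX*1e3,X@EY*1e3,X[:,2]*1e3
    k=(abs(x-35)<25)&(abs(y-115)<45)&(z>50)
    if k.sum()>5: print(cam,k.sum(),"y",np.percentile(y[k],[3,50,97]).round(),"z",np.percentile(z[k],[3,50,97]).round(),"tilt",np.arctan(np.polyfit(y[k],z[k],1)[0]).round(3))
a=cv2.imread("pics/side8.png")[150:310,190:360];b=cv2.imread("pics/top8.png")[130:290,200:370]
cv2.imwrite("pics/g.png",cv2.resize(np.hstack([a,b]),None,fx=2.3,fy=2.3,interpolation=2))
E
python3 lev.py;python3 prof.py top side|grep now
```

```text
t: 14.08
tcp_pos: [0.5702, 0.1626, 0.1931]
tool_rot: [3.141, -0.003, 1.689]
ft_force: [0.4, 0.5, 0.1]
grip_width: 0.0001
top 92 y [ 97. 118. 139.] z [84. 86. 88.] tilt 0.009
side 130 y [ 96. 119. 141.] z [80. 87. 90.] tilt 0.015
top now [(43.0, 3.0), (95.0, -5.2), (107.0, -1.3)]
side now [(43.0, 7.6), (57.0, 5.1), (87.0, 4.7), (96.0, -17.0)]
```

View pics/g.png

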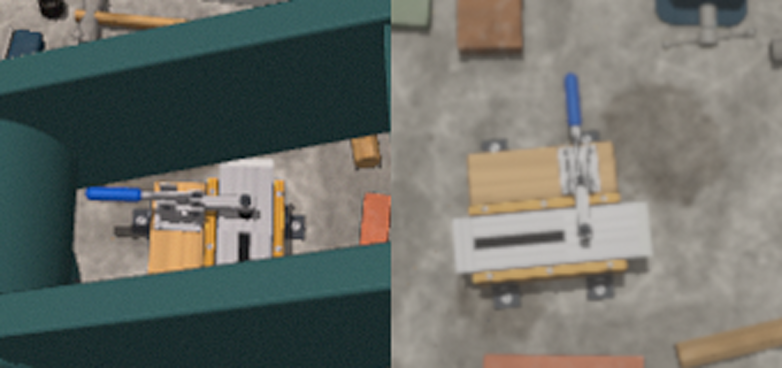

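The lever lies level at top-view crop (573,100), the foot is on the iron at (585,235), the edge still stands out at (650,232), and the arm is clear. Handing in.

```bash
python3 -c "
from station import *
print(finish_job())"
```

```text
the job is handed in; nothing more can be done
None
```

I pushed the iron along the rails by its tail, then pressed the blue lever down to its stop, backed the arm well clear and handed the job in at about 15 s.

**Iron:** the last profile checks put the cutting edge 95 mm (top camera) and 96 mm (side camera) along the jig. The ledge end measured 69 to 70 mm. That makes the overhang about 25 to 26 mm, uncertain by about 2 mm from the calibration. It did not shift noticeably when the clamp shut.

**Lever:** it stopped moving while the fingertip force rose to about 50 N, so I took that as the stop. Afterwards both cameras saw the grip level, within about 0.015 rad, with its top near 87 mm. The foot was on the iron. That force went through the fingertips and was more than needed, but under the 120 N wrist limit.

**Other things on the bench:** I never went near them and saw nothing disturbed, but I did not measure them again at the end.

**Disagreements:**
- **Fingertip height:** measured by depth, the tips stood about 37 mm higher than the reported tool pose and the stated 25 mm imply. The first approach therefore passed over the iron's tail without touching it, with no force felt and the iron unmoved. I corrected the height from the images.
- **Network marks:** the marks for the ledge end and the iron's tail scattered by several millimetres, and a few were badly wrong. I relied on my own edge profiles instead.

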